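Seat the keyed drive shaft in the fruit mill's hub and hold it down

ROBOT

A 6-joint arm with a two-finger parallel gripper is mounted at the origin on the work surface. World frame = base frame: x ahead of the robot, y to its left, z up, the work surface at z = 0. Lengths are in m, angles in rad, forces in N, time in s.
With the tool pointing down it reaches from about 0.25 to 0.725 m from the base axis. Payload 4 kg.
Tool frame: the origin (TCP) lies midway between the tips of the shut fingers; the grasp point (between the pads) lies 19 mm behind it (grasp_offset is the z of the grasp point in the tool frame, in m); z points along the fingers, y is the direction in which the jaws open and shut (so a half turn about z gives the same grasp; the last joint's range is limited). The gripper opens to 85 mm and grips with 20 to 120 N. Pads are 22 mm wide; open, the fingers measure 114 mm over their backs; the gripper's body (76 mm by 85 mm) begins 54 mm behind the grasp point. The pads swing forward as they close: fully open they stand 13 mm farther back than shut.
Start: joints at [0, 0.241, 0.005, 1.335, 0, 1.571], TCP at [0.5, -0, 0.231] pointing down, gripper open.
Joint ranges: [-2.72, 2.72], [-1.05, 1.87], [-1.09, 1.28], [-1.99, 2.15], [-1.42, 1.44], [-3.14, 3.14]. Speed limits (rad/s): [2.79, 2.79, 3.14, 3.14, 3.14, 3.14].

INTERFACE

Orientations are given as a 3x3 rotation matrix whose columns are the frame's x, y, z axes.
In Python, from plant import * gives the robot as it stands.
- The arm moves only by the tool apply_moves, never from a script. Its argument "steps" is a list of rows, each an object of numbers: "x", "y", "z": the shift along the world's x, y, z in mm; "ax", "ay", "az": the turn, a rotation vector about the world's x, y, z in rad. In form: [{"x": .., "y": .., "z": .., "ax": .., "ay": .., "az": ..}, ...]. A call has exactly 8 rows; each row is the pose to reach, as a shift and turn from the pose commanded when the call began; what a row does not reach only later rows make up. A row lasts 1/12 s, in which the tool goes at most 41.7 mm and 7.16 degrees, less where a joint would pass 70% of its speed; a pose out of reach is approached as far as the arm can. A call with a gripper value outside its range is refused whole. "jaw" is the closure, from 0 (fully open) to 1 (shut), set as the call begins (left out, the last holds). The fingers move at their own pace and stop on an object; "newtons" is the grip in N (left out, the last holds). Time passes only in rows, so rows that repeat a pose let the fingers close, or fill a call up. It gives the time, the measured TCP pose, the force and the opening at its end, in the units of the state.
- observe(): the state, without advancing time (a new reading comes with each control period).
- get_image(name): name is "scene" or "side" or "wrist"; returns the picture (420x560x3 uint8, blue, green, red); there is no depth.
- calibration(name): a dict with "fx", "fy", "cx", "cy" (pixels), "dist_coeffs" ([k1, k2, p1, p2, k3] as OpenCV has them; the pictures are not rectified), "view" (4x4, takes a point from world to camera coordinates). Camera axes: x right, y up, looking along -z (the intrinsics and any distortion apply to the point x, -y, -z); pixel columns grow to the right and rows downward; lengths in m; the calibration is good to about 2 mm. A picture is of the moment at which its call begins: read the wrist's pose just before it. calibration takes no time and is no camera call; for the wrist camera it gives the pose at the moment of the call.
- hand_in(): hands the job in, once; it reports no verdict.
The state is a dict: "clock": time; "q": joint angles; "qd": joint speeds; "joint_efforts": joint torques, N m; "position": TCP position; "ee_rot": TCP orientation; "force": force on the tool from outside, world axes, zero at the start; "ft_torque": the same for the moment, N m; "finger_gap": opening from 0.0 (shut) to 1.0 (fully open).
Only numpy, scipy, OpenCV 4.12 (cv2) and the standard library are available. Lean on these libraries where they do the work, as an engineer would, in place of code of your own. Each camera call takes 0.05 s, during which the arm holds its last target. There are 200 camera calls.

TASK

Slide the dust cover of the fruit mill's drive unit all the way open, then take the keyed steel shaft out of its wooden stand and push it down into the drive hub, turning it until its key slips into the keyway. Keep pushing against the spring in the hub until the shaft's collar sits flat on the hub's face, and finish while still holding the shaft pressed down there: if let go it springs back up. Leave the cup, the jar and the wrench where they are.

Things in the scene. Friction and masses are not known exactly. Their poses are not given: they have to be found in the camera images.
- drive: Drive unit, fixed: grey housing 120 (x) by 210 (y) by 70 mm high, feet out to x = +-85 mm. Origin: centre of underside; z up. Its -y half is the hub compartment, opening 80 (x) by 93 mm (y) in the top, hub axis at x 0, y -50 mm; its +y half is a deck over which the cover slides. Guide rails 12 mm wide along y at x = +-50 mm, tops 80 mm above the table.
- cover (a joint): Sliding aluminium cover of the hub compartment, plate 84 by 96 by 5 mm on top of the housing (upper face 77 mm above the table). 0 = fully shut, over the hub; 0.1 m = fully open. It slides along the drive unit's +y with about 1.5 N of friction and stays where it is left.
- cover_lug (a point): Top centre of the cover's upright grip lug, 107 mm above the table. The lug stands 30 mm above the plate, is 12 mm thick along the drive unit's y (the sliding direction) and 40 mm wide along its x; it moves with the cover. Axes as those of the drive unit.
- hub_face (a point): Centre of the upper face of the steel hub (60 mm across), 62 mm above the table, under the cover when shut. Round bore 24 mm in diameter; keyway slot 11 mm wide from the bore out to 19 mm from the axis, along this point's +x; z up; both 40 mm deep. The hub sits on a stiff gear (3 N m to turn it); where the keyway points differs each time.
- seat (a joint): Spring-loaded round seat inside the hub's bore, pressed down by the shaft's lower end. 0 = up, its top 26 mm below the hub's face; grows downwards, 0.010 m when the shaft is home (stop at 0.013). It pushes up with about 6 N at 0 and 10.5 N at 0.010, more than the shaft's weight.
- stand: Wooden stand, fixed: a block 90 by 90 by 50 mm high with a round hole 38 mm in diameter in its top, in which the shaft stands upright, its collar resting on the top. Origin: centre of its underside.
- shaft: Loose steel shaft, 100 mm long, about 0.4 kg, upright in the stand. Origin: centre of its lower end; z up its axis. Rod 22 mm in diameter from 0 to 36 mm (lowest 7 mm tapers to 14); key on its +x side from 18 to 36 mm, 8 mm wide, out to 17 mm from the axis; collar 48 mm in diameter from 36 to 42 mm; neck 20 mm in diameter to 70 mm; then the head.
- shaft_head (a point): Centre of the shaft's square head, 85 mm above its lower end, to be gripped: 28 by 28 mm, sides along the shaft's x and y, 30 mm high. Axes as those of the shaft.
- shaft_collar (a point): Centre of the collar's underside, on the axis, 36 mm above the shaft's lower end; axes as the shaft's. On the collar's rim a tab 8 mm wide, out to 32 mm from the axis, right above the key (+x), shows from above where the key points. Home: this point on the hub's face, +x along the keyway.
- cup: White enamel cup, loose, 64 mm across, 60 mm high; origin: centre of its underside. To be left alone.
- jar: Amber glass jar with a steel lid, loose, 60 mm across, 80 mm high; origin: centre of its underside. To be left alone.
- wrench: Steel wrench, 150 mm long, lying on the table; origin: near its middle, on its underside. To be left alone.
Not all that is in view belongs to the job. Leave any yellow look-alike of the shaft alone.

How it is judged:
By the outcome, as a careful person would: the job done as asked, in the order asked, and still so for the second after the job is handed in, while the arm keeps its last pose, push and grip.
It also fails if it takes over 51 s, if anything falls off the work surface, if the arm or the gripper's body presses on something with over 40 N, if the wrist force passes 120 N, or if a joint passes its speed limit or range.

## Working session

There is one attempt and no reset: what is moved stays moved. The work goes in short steps, Python scripts to look and compute and a tool call to move; the robot and the scene stay as the last step left them, time stands still between calls to the robot, and variables do not carry over. Pictures are saved under pics/ and viewed, about 8 in all and at most 12, crops included, and the job is handed in when it is done.

Besides the shell and the picture viewer there is one more tool, called after "Request:" as name(argument=value, ...) on one line, values as JSON. apply_moves: Moves the arm, as the interface text tells. Its arguments: {"type":"object","properties":{"steps":{"type":"array","items":{"type":"object","properties":{"x":{"type":"number"},"y":{"type":"number"},"z":{"type":"number"},"ax":{"type":"number"},"ay":{"type":"number"},"az":{"type":"number"}}}},"jaw":{"type":"number"},"newtons":{"type":"number"}},"required":["steps"]}

```bash
mkdir -p pics
cat > h.py <<'E'
from plant import *
import numpy as np, cv2
def cam(n):
    c=calibration(n); K=np.array([[c["fx"],0,c["cx"]],[0,c["fy"],c["cy"]],[0,0,1.]])
    return K,np.array(c["dist_coeffs"],float),np.array(c["view"],float)
F=np.diag([1,-1,-1.])
def ray(C,uv):
    K,d,V=C; p=cv2.undistortPoints(np.array([[uv]],float),K,d)[0,0]
    R=V[:3,:3]; o=-R.T@V[:3,3]; return o,R.T@(F@np.array([p[0],p[1],1]))
def onz(C,uv,z):
    o,r=ray(C,uv); return o+r*(z-o[2])/r[2]
def proj(C,P):
    K,d,V=C; R=F@V[:3,:3]; t=F@V[:3,3]
    return cv2.projectPoints(np.array(P,float).reshape(-1,1,3),cv2.Rodrigues(R)[0],t,K,d)[0][:,0]
E
python3 - <<'E'
from h import *
for n in ("scene","side","wrist"):
    C=cam(n); im=get_image(n); cv2.imwrite(f"pics/{n}0.png",im); np.save(f"pics/{n}0_V.npy",C[2])
    R=C[2][:3,:3]; print(n,(-R.T@C[2][:3,3]).round(3),(-R[2]).round(2),C[0][0,0])
a=[cv2.imread(f"pics/{n}0.png") for n in ("scene","side")]
s=observe(); print(s["clock"],s["ee_rot"],s["finger_gap"])
E
```

```text
scene [ 1.014 -0.377  0.566] [-0.63  0.48 -0.61] 460.50359472528396
side [ 0.09  -0.574  0.653] [ 0.52  0.59 -0.61] 478.5592754329718
wrist [0.5   0.077 0.373] [-0.   -0.3  -0.95] 320.55284456935584
0.15 [[-1.33092196e-06  9.99998695e-01 -1.61574220e-03]
 [ 1.00000000e+00  1.36471927e-06  2.09164134e-05]
 [ 2.09185911e-05 -1.61574217e-03 -9.99998694e-01]] 1.0011005731098195
```

View pics/scene0.png

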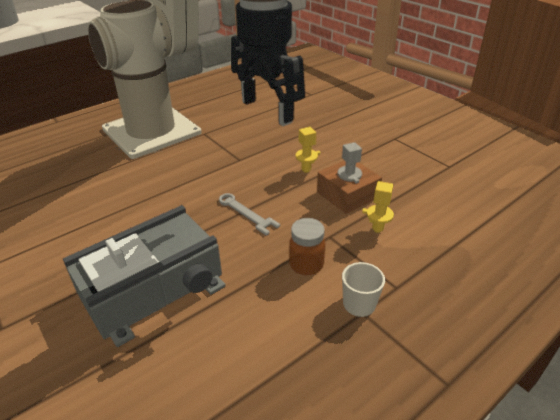

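View pics/side0.png

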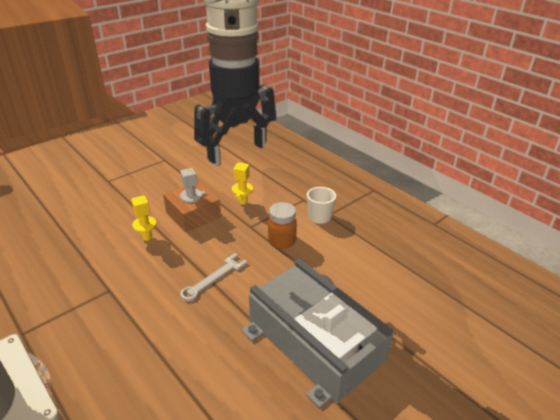

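The scene view shows the drive at (145,270), the steel shaft in its stand at (350,165), and yellow look-alikes at (307,150) and (381,205), which I reject. The side view shows the drive at (320,325), the shaft at (190,185), and the yellow ones at (143,215) and (242,182). I'm choosing the grey shaft in the wooden stand and checking it in a close crop.

Run:
```python
import cv2,numpy as np
a=cv2.imread("pics/scene0.png");b=cv2.imread("pics/side0.png")
def t(im,x,y,w,h,W,H):
    return cv2.resize(im[y:y+h,x:x+w],(W,H),interpolation=cv2.INTER_CUBIC)
# drive tiles 400x300 : x2.5 ; shaft tiles x4
o=np.vstack([np.hstack([t(a,65,205,160,140,400,350),t(b,240,260,160,140,400,350)]),
 np.hstack([t(a,305,140,100,62,400,248),t(b,150,160,100,62,400,248)])])
cv2.imwrite("pics/c1.png",o)
```

```text
(no output)
```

View pics/c1.png

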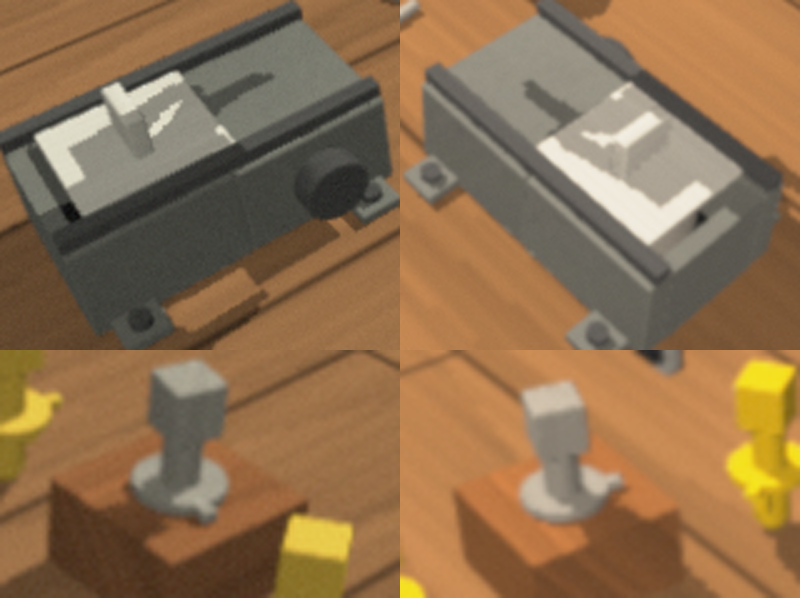

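View pics/wrist0.png

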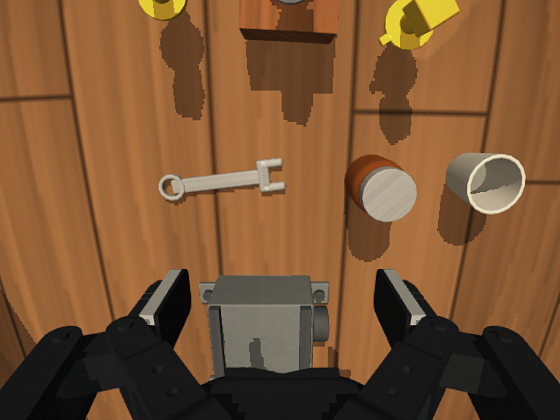

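The crops confirm the grey steel shaft in the wooden stand, with its tab at (205,513) and (618,480) in the crop tiles. The drive has its cover shut, with the lug at about (120,90) and (640,125). Next I turn these into positions.

```bash
cat >> h.py <<'E'
def tri(rs):
    A=np.zeros((3,3));b=np.zeros(3)
    for o,r in rs:
        r=r/np.linalg.norm(r);M=np.eye(3)-np.outer(r,r);A+=M;b+=M@o
    p=np.linalg.solve(A,b); return p,[np.linalg.norm(np.cross(p-o,r/np.linalg.norm(r)))*1e3 for o,r in rs]
E
python3 - <<'E'
from h import *
S,D,W=cam("scene"),cam("side"),cam("wrist")
s1=lambda x,y:(65+x/2.5-.3,205+y/2.5-.3); d1=lambda x,y:(240+(x-400)/2.5-.3,260+y/2.5-.3)
s2=lambda x,y:(305+x/4-.4,140+(y-350)/4-.4); d2=lambda x,y:(150+(x-400)/4-.4,160+(y-350)/4-.4)
p=lambda n,v:print(n,(v*1e3).round(1))
for n,u in dict(farL=(0,135),farR=(295,5),nearL=(57,240),nearR=(375,82)).items(): p("scene rail "+n,onz(S,s1(*u),.08))
for n,u in dict(robFar=(427,68),robNear=(650,278),outFar=(545,2),outNear=(778,180)).items(): p("side rail "+n,onz(D,d1(*u),.08))
for n,u in dict(a=(35,135),b=(182,72)).items(): p("scene cov "+n,onz(S,s1(*u),.077))
for n,u in dict(rd=(540,148),nr=(650,245),fr=(740,170),fd=(632,85)).items(): p("side cov "+n,onz(D,d1(*u),.077))
p("lugS",onz(S,s1(120,90),.107));p("lugD",onz(D,d1(642,123),.107))
print(tri([ray(S,s2(188,376)),ray(D,d2(553,398))]))
p("headS",onz(S,s2(188,376),.114));p("headD",onz(D,d2(553,398),.114))
p("tabS",onz(S,s2(204,507),.056));p("tabD",onz(D,d2(617,479),.056))
p("collS",onz(S,s2(181,480),.056));p("collD",onz(D,d2(562,493),.056))
for u in ((215,277),(310,277),(220,305),(308,305)): p("wristhous",onz(W,u,.07))
E
```

```text
scene rail farL [ 421.9 -334.2   80. ]
scene rail farR [ 423.7 -128.8   80. ]
scene rail nearL [ 525.4 -335.6   80. ]
scene rail nearR [ 525.5 -127.6   80. ]
side rail robFar [ 421.4 -126.6   80. ]
side rail robNear [ 416.6 -333.7   80. ]
side rail outFar [ 524.2 -129.7   80. ]
side rail outNear [ 525.2 -336.4   80. ]
scene cov a [ 432.1 -316.3   77. ]
scene cov b [ 435.4 -219.1   77. ]
side cov rd [ 434.4 -223.3   77. ]
side cov nr [ 434.3 -317.2   77. ]
side cov fr [ 515.9 -315.2   77. ]
side cov fd [ 516.2 -223.    77. ]
lugS [ 462.3 -265.4  107. ]
lugD [ 476.3 -266.9  107. ]
(array([0.50578363, 0.19252069, 0.11567508]), [np.float64(0.2819862636922423), np.float64(0.2819862636923063)])
headS [503.6 195.1 114. ]
headD [506.9 194.4 114. ]
tabS [529.5 186.5  56. ]
tabD [534.1 183.8  56. ]
collS [506.1 194.5  56. ]
collD [503.8 191.7  56. ]
wristhous [427.5 -94.3  70. ]
wristhous [529.1 -93.9  70. ]
wristhous [ 430.6 -129.4   70. ]
wristhous [ 527.9 -128.9   70. ]
```

The drive is near axis-aligned with its centre at about (473,-232) mm, so the hub is at about (473,-282) and the lug at about (472,-266). The shaft axis is at about (505,193) with its key at about -17°. I'll push the lug open with shut fingers.

Request:
apply_moves(steps=[{"x": -4, "y": -40, "z": -8}, {"x": -8, "y": -80, "z": -16}, {"x": -12, "y": -120, "z": -24}, {"x": -16, "y": -160, "z": -32}, {"x": -20, "y": -200, "z": -40}, {"x": -24, "y": -240, "z": -48}, {"x": -27, "y": -280, "z": -56}, {"x": -28, "y": -304, "z": -60}], jaw=1, newtons=60)

```text
invalid input
```

Request:
apply_moves(steps=[{"z": -20}, {"z": -40}, {"z": -60}, {"z": -75}, {"z": -82}, {"z": -84}, {"z": -84}, {"z": -84}])

```text
invalid input
```

Request:
apply_moves(steps=[{"y": 12}, {"y": 24}, {"y": 36}, {"y": 48}, {"y": 60}, {"y": 72}, {"y": 84}, {"y": 90}])

```text
invalid input
```

Request:
apply_moves(steps=[{"x": -4, "y": -40, "z": -8, "ax": 0, "ay": 0, "az": 0}, {"x": -8, "y": -80, "z": -16, "ax": 0, "ay": 0, "az": 0}, {"x": -12, "y": -120, "z": -24, "ax": 0, "ay": 0, "az": 0}, {"x": -16, "y": -160, "z": -32, "ax": 0, "ay": 0, "az": 0}, {"x": -20, "y": -200, "z": -40, "ax": 0, "ay": 0, "az": 0}, {"x": -24, "y": -240, "z": -48, "ax": 0, "ay": 0, "az": 0}, {"x": -27, "y": -280, "z": -56, "ax": 0, "ay": 0, "az": 0}, {"x": -28, "y": -304, "z": -60, "ax": 0, "ay": 0, "az": 0}], jaw=1, newtons=60)

```text
clock: 0.82
position: [0.4705, -0.3074, 0.1698]
ee_rot: [[0.003, 1.0, -0.002], [1.0, -0.003, -0.0], [-0.0, -0.002, -1.0]]
force: [-0.4, 0.1, -0.6]
finger_gap: 0.0
```

Request:
apply_moves(steps=[{"x": 0, "y": 0, "z": -20, "ax": 0, "ay": 0, "az": 0}, {"x": 0, "y": 0, "z": -40, "ax": 0, "ay": 0, "az": 0}, {"x": 0, "y": 0, "z": -60, "ax": 0, "ay": 0, "az": 0}, {"x": 0, "y": 0, "z": -74, "ax": 0, "ay": 0, "az": 0}, {"x": 0, "y": 0, "z": -81, "ax": 0, "ay": 0, "az": 0}, {"x": 0, "y": 0, "z": -83, "ax": 0, "ay": 0, "az": 0}, {"x": 0, "y": 0, "z": -83, "ax": 0, "ay": 0, "az": 0}, {"x": 0, "y": 0, "z": -83, "ax": 0, "ay": 0, "az": 0}])

```text
clock: 1.48
position: [0.4726, -0.3043, 0.0891]
ee_rot: [[-0.0, 1.0, 0.001], [1.0, 0.0, -0.001], [-0.001, 0.001, -1.0]]
force: [-0.3, 0.9, 0.0]
finger_gap: -0.0
```

Request:
apply_moves(steps=[{"x": 0, "y": 12, "z": 0, "ax": 0, "ay": 0, "az": 0}, {"x": 0, "y": 24, "z": 0, "ax": 0, "ay": 0, "az": 0}, {"x": 0, "y": 36, "z": 0, "ax": 0, "ay": 0, "az": 0}, {"x": 0, "y": 48, "z": 0, "ax": 0, "ay": 0, "az": 0}, {"x": 0, "y": 60, "z": 0, "ax": 0, "ay": 0, "az": 0}, {"x": 0, "y": 72, "z": 0, "ax": 0, "ay": 0, "az": 0}, {"x": 0, "y": 84, "z": 0, "ax": 0, "ay": 0, "az": 0}, {"x": 0, "y": 90, "z": 0, "ax": 0, "ay": 0, "az": 0}])

```text
clock: 2.15
position: [0.4718, -0.2119, 0.0884]
ee_rot: [[-0.002, 1.0, -0.0], [1.0, 0.002, 0.001], [0.001, -0.0, -1.0]]
force: [0.8, -1.2, 1.5]
finger_gap: -0.002
```

Request:
apply_moves(steps=[{"x": 0, "y": 6, "z": 0, "ax": 0, "ay": 0, "az": 0}, {"x": 0, "y": 12, "z": 0, "ax": 0, "ay": 0, "az": 0}, {"x": 0, "y": 17, "z": 0, "ax": 0, "ay": 0, "az": 0}, {"x": 0, "y": 20, "z": 0, "ax": 0, "ay": 0, "az": 0}, {"x": 0, "y": 23, "z": 0, "ax": 0, "ay": 0, "az": 0}, {"x": 0, "y": 25, "z": 0, "ax": 0, "ay": 0, "az": 0}, {"x": 0, "y": 27, "z": 0, "ax": 0, "ay": 0, "az": 0}, {"x": 0, "y": 28, "z": 0, "ax": 0, "ay": 0, "az": 0}])

```text
clock: 2.82
position: [0.4717, -0.199, 0.0887]
ee_rot: [[0.009, 1.0, -0.002], [1.0, -0.009, -0.028], [-0.028, -0.002, -1.0]]
force: [-3.3, -38.6, -8.3]
finger_gap: 0.0
```

Request:
apply_moves(steps=[{"x": 0, "y": 1, "z": 0, "ax": 0, "ay": 0, "az": 0}, {"x": 0, "y": 1, "z": 0, "ax": 0, "ay": 0, "az": 0}, {"x": 0, "y": 2, "z": 0, "ax": 0, "ay": 0, "az": 0}, {"x": 0, "y": 2, "z": 0, "ax": 0, "ay": 0, "az": 0}, {"x": 0, "y": 3, "z": 0, "ax": 0, "ay": 0, "az": 0}, {"x": 0, "y": 3, "z": 0, "ax": 0, "ay": 0, "az": 0}, {"x": 0, "y": 4, "z": 0, "ax": 0, "ay": 0, "az": 0}, {"x": 0, "y": 4, "z": 0, "ax": 0, "ay": 0, "az": 0}])

```text
clock: 3.48
position: [0.4717, -0.199, 0.0888]
ee_rot: [[0.012, 1.0, -0.002], [0.999, -0.012, -0.035], [-0.035, -0.002, -0.999]]
force: [-3.1, -47.0, -10.5]
finger_gap: 0.0
```

The force rose at y=-199, which may be the end stop. I'll back off, rise and look.

Request:
apply_moves(steps=[{"x": 0, "y": -8, "z": 0, "ax": 0, "ay": 0, "az": 0}, {"x": 0, "y": -20, "z": 0, "ax": 0, "ay": 0, "az": 0}, {"x": 0, "y": -30, "z": 0, "ax": 0, "ay": 0, "az": 0}, {"x": 0, "y": -60, "z": 20, "ax": 0, "ay": 0, "az": 0}, {"x": 0, "y": -95, "z": 40, "ax": 0, "ay": 0, "az": 0}, {"x": 0, "y": -120, "z": 70, "ax": 0, "ay": 0, "az": 0}, {"x": 0, "y": -130, "z": 105, "ax": 0, "ay": 0, "az": 0}, {"x": 0, "y": -130, "z": 130, "ax": 0, "ay": 0, "az": 0}])

```text
clock: 4.15
position: [0.4722, -0.314, 0.2204]
ee_rot: [[0.003, 1.0, 0.002], [1.0, -0.003, -0.0], [-0.0, 0.002, -1.0]]
force: [0.4, -0.7, 0.5]
finger_gap: -0.0
```

Run:
```python
from h import *
s=observe();print(s["position"],s["force"])
W=cam("wrist");w=get_image("wrist");np.save("w1V.npy",W[2]);cv2.imwrite("pics/w1.png",w)
im=get_image("scene");cv2.imwrite("pics/s1.png",im)
b=get_image("side");cv2.imwrite("pics/d1.png",b)
r=lambda i,x,y:cv2.resize(i[y:y+120,x:x+160],(400,300),interpolation=cv2.INTER_CUBIC)
cv2.imwrite("pics/c2.png",np.hstack([cv2.resize(w[:,:],(400,300)),np.zeros((300,0,3),np.uint8),r(b,240,260)]))
p=lambda n,v:print(n,(v*1e3).round(1))
```

```text
[ 0.47221398 -0.31404305  0.2203558 ] [ 0.38443408 -0.73852409  0.45672256]
```

View pics/c2.png

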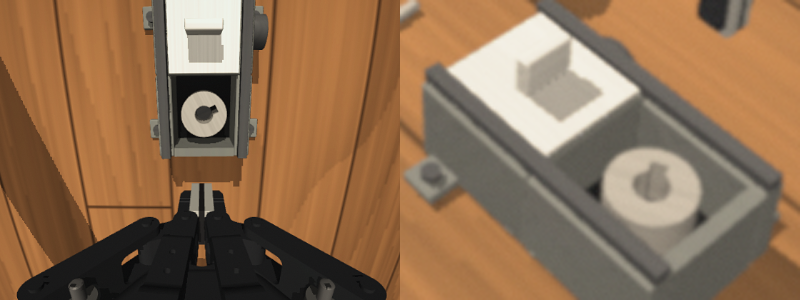

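The cover has moved back and the hub is exposed, with the keyway pointing roughly up-right in the wrist view. I'll measure it closely.

Run:
```python
import cv2,numpy as np
w=cv2.imread("pics/w1.png");b=cv2.imread("pics/d1.png")
A=cv2.resize(w[0:150,210:350],(560,600),interpolation=cv2.INTER_CUBIC)
B=cv2.resize(w[125:195,255:315],(240,280),interpolation=cv2.INTER_CUBIC)
B2=cv2.resize(b[265:345,250:310],(240,320),interpolation=cv2.INTER_CUBIC)
cv2.imwrite("pics/c3.png",np.hstack([A,np.vstack([B,B2])]))
```

```text
(no output)
```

View pics/c3.png

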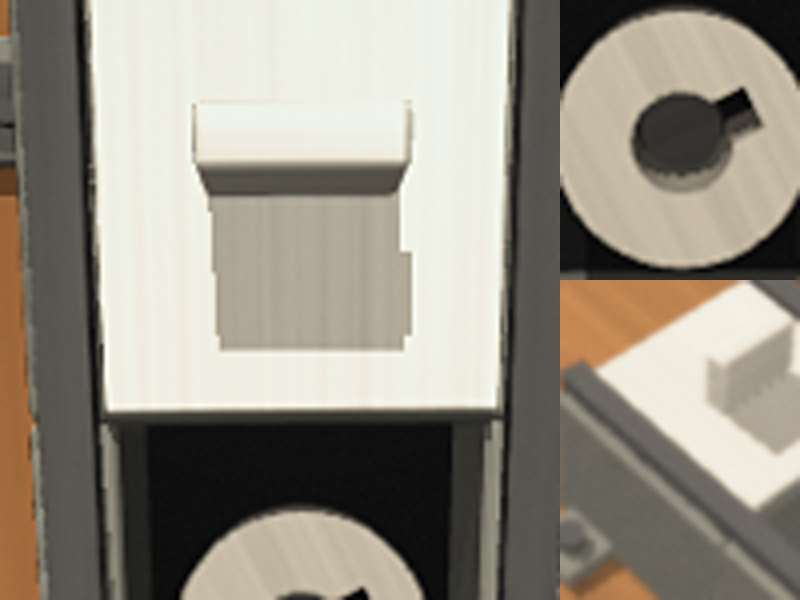

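Run:
```python
from h import *
c=cam("wrist");W=(c[0],c[1],np.load("w1V.npy"))
p=lambda n,v:print(n,(v*1e3).round(1))
f=lambda x,y:(210+x/4-.4,y/4-.4); g=lambda x,y:(255+(x-560)/4-.4,125+y/4-.4)
p("covL",onz(W,f(105,411),.077));p("covR",onz(W,f(500,411),.077))
for u in((194,100),(412,100),(194,163),(410,163)):p("lug",onz(W,f(*u),.107))
S,D=cam("scene"),cam("side")
p("side cov -y rd",onz(D,(240+(547-400)/2.5-.3,260+154/2.5-.3),.077))
h=onz(W,g(682,141),.062);k=onz(W,g(753,107),.062);p("bore",h);p("key",k-h);print(np.degrees(np.arctan2(*(k-h)[[1,0]])))
w=cv2.imread("pics/w1.png");m=(w[125:195,250:318].min(2)>110).astype(np.uint8)
cs,_=cv2.findContours(m,cv2.RETR_EXTERNAL,cv2.CHAIN_APPROX_NONE);q=max(cs,key=cv2.contourArea)[:,0]+[250,125]
P=np.array([onz(W,u,.062)[:2] for u in q]);(x,y),r=cv2.minEnclosingCircle((P*1e3).astype(np.float32));print("hub",x,y,r,"mean",P.mean(0))
a=np.c_[2*P,np.ones(len(P))];print(np.linalg.lstsq(a,(P**2).sum(1),rcond=None)[0][:2])
# hub rim in side view
d=cv2.imread("pics/d1.png")
```

```text
covL [ 433.1 -231.2   77. ]
covR [ 517.4 -231.3   77. ]
lug [ 455.3 -177.6  107. ]
lug [ 494.7 -177.6  107. ]
lug [ 455.1 -188.2  107. ]
lug [ 494.5 -188.3  107. ]
side cov -y rd [ 434.5 -229.6   77. ]
bore [ 475.3 -282.9   62. ]
key [16.6  7.9  0. ]
25.591087228630588
hub 475.0188293457031 -283.37152099609375 30.118072509765625 mean [ 0.47522856 -0.28288112]
[ 0.47522382 -0.2832859 ]
```

The cover is fully open: its edge sits 2 mm past the drive centre and the lug at +50. The hub is at (475.2,-283.0) with its keyway at 25.6°. Next is the shaft.

Request:
apply_moves(steps=[{"x": 2, "y": 40, "z": 4, "ax": 0, "ay": 0, "az": 0}, {"x": 5, "y": 80, "z": 8, "ax": 0, "ay": 0, "az": 0}, {"x": 8, "y": 120, "z": 12, "ax": 0, "ay": 0, "az": 0}, {"x": 11, "y": 160, "z": 12, "ax": 0, "ay": 0, "az": 0}, {"x": 14, "y": 200, "z": 12, "ax": 0, "ay": 0, "az": 0}, {"x": 17, "y": 240, "z": 12, "ax": 0, "ay": 0, "az": 0}, {"x": 20, "y": 280, "z": 12, "ax": 0, "ay": 0, "az": 0}, {"x": 23, "y": 320, "z": 12, "ax": 0, "ay": 0, "az": 0}], jaw=0)

```text
clock: 4.97
position: [0.4933, 0.0108, 0.2286]
ee_rot: [[-0.001, 1.0, -0.004], [1.0, 0.001, 0.001], [0.001, -0.004, -1.0]]
force: [0.4, -0.4, 0.3]
finger_gap: 0.998
```

Request:
apply_moves(steps=[{"x": 3, "y": 40, "z": 0, "ax": 0, "ay": 0, "az": 0}, {"x": 6, "y": 80, "z": 0, "ax": 0, "ay": 0, "az": 0}, {"x": 9, "y": 110, "z": 0, "ax": 0, "ay": 0, "az": 0}, {"x": 10, "y": 114, "z": 0, "ax": 0, "ay": 0, "az": 0}, {"x": 10, "y": 114, "z": 0, "ax": 0, "ay": 0, "az": 0}, {"x": 10, "y": 114, "z": 0, "ax": 0, "ay": 0, "az": 0}, {"x": 10, "y": 114, "z": 0, "ax": 0, "ay": 0, "az": 0}, {"x": 10, "y": 114, "z": 0, "ax": 0, "ay": 0, "az": 0}])

```text
clock: 5.63
position: [0.5046, 0.1207, 0.2299]
ee_rot: [[0.002, 1.0, -0.001], [1.0, -0.002, -0.0], [-0.0, -0.001, -1.0]]
force: [0.1, 0.0, -0.1]
finger_gap: 1.003
```

Run:
```python
from h import *
s=observe();print(s["position"],s["finger_gap"],s["q"])
W=cam("wrist");w=get_image("wrist");np.save("w2V.npy",W[2]);cv2.imwrite("pics/w2.png",w)
u=proj(W,[[.505,.193,.114],[.505,.193,.05]]).round();print(u)
x,y=u[0].astype(int);x0,y0=max(0,x-100),max(0,y-75)
print(x0,y0);cv2.imwrite("pics/c4.png",cv2.resize(w[y0:y0+150,x0:x0+200],(800,600),interpolation=cv2.INTER_CUBIC))
C={n:cam(n) for n in("scene","side")}
for n in C:
    h=cv2.cvtColor(get_image(n),cv2.COLOR_BGR2HSV);m=cv2.inRange(h,(22,150,90),(35,255,255))
    for c in cv2.findContours(m,0,2)[0]:
        if cv2.contourArea(c)>60:
            b=c[:,0];t=b[b[:,1]<b[:,1].min()+3].mean(0);l=b[b[:,1]>b[:,1].max()-2].mean(0)
            print(n,t,l,(onz(C[n],l,0)*1e3).round())
```

```text
[0.50461967 0.12072817 0.22994616] 1.0034821874006934 [ 2.34877207e-01  2.79476682e-01  5.32020563e-02  1.34559609e+00
 -7.76297769e-05  1.80759207e+00]
[[283. 115.]
 [283. 114.]]
183 40
scene [382.125 182.125] [377.8 230.4] [620. 160.   0.]
scene [306.         127.66666667] [304.66666667 170.66666667] [384. 184.   0.]
side [139.    197.125] [147.  239.2] [386. 185.   0.]
side [241.57142857 164.        ] [243.33333333 202.66666667] [621. 159.   0.]
```

View pics/c4.png

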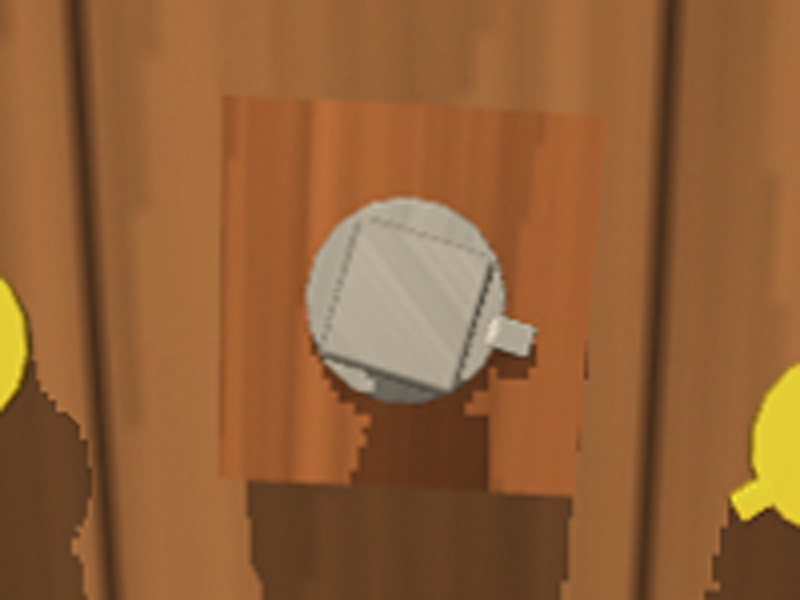

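The crop shows the grey shaft head, centre at about (408,305), with its tab at lower right at (515,337). The yellow look-alikes are about 120 mm to either side, at world (385,185) and (620,160).

Run:
```python
from h import *
c=cam("wrist");W=(c[0],c[1],np.load("w2V.npy"));f=lambda x,y:(183+x/4-.4,40+y/4-.4)
Q=np.array([onz(W,f(*u),.114)*1e3 for u in((362,217),(494,262),(452,392),(322,350))]);print(Q.mean(0))
for i in range(4):
    e=Q[(i+1)%4]-Q[i];print(np.linalg.norm(e),np.degrees(np.arctan2(e[1],e[0]))%90-90)
t=onz(W,f(531,340),.056)*1e3;cc=onz(W,f(406,300),.056)*1e3;print(cc,t-cc,np.degrees(np.arctan2(*(t-cc)[[1,0]])))
```

```text
[506.44805527 192.49504656 114.        ]
26.728003067126163 -18.103568885286165
25.973644306947698 -17.610109286858403
26.888255390223488 -17.679249773015016
26.171886003946568 -17.96306489965511
[506.41951431 192.73582334  56.        ] [30.00784895 -9.27048326  0.        ] -17.167764049608387
```

Request:
apply_moves(steps=[{"x": 1, "y": 30, "z": 0, "ax": 0, "ay": 0, "az": -0.1}, {"x": 2, "y": 60, "z": 0, "ax": 0, "ay": 0, "az": -0.2}, {"x": 2, "y": 72, "z": -20, "ax": 0, "ay": 0, "az": -0.31}, {"x": 2, "y": 72, "z": -50, "ax": 0, "ay": 0, "az": -0.31}, {"x": 2, "y": 72, "z": -65, "ax": 0, "ay": 0, "az": -0.31}, {"x": 2, "y": 72, "z": -70, "ax": 0, "ay": 0, "az": -0.31}, {"x": 2, "y": 72, "z": -70, "ax": 0, "ay": 0, "az": -0.31}, {"x": 2, "y": 72, "z": -70, "ax": 0, "ay": 0, "az": -0.31}])

```text
clock: 6.45
position: [0.5075, 0.1936, 0.1611]
ee_rot: [[0.306, 0.952, 0.001], [0.952, -0.306, 0.0], [0.001, 0.001, -1.0]]
force: [-0.5, 0.2, 0.5]
finger_gap: 0.998
```

Request:
apply_moves(steps=[{"x": -1, "y": -1, "z": -25, "ax": 0, "ay": 0, "az": 0}, {"x": -1, "y": -1, "z": -45, "ax": 0, "ay": 0, "az": 0}, {"x": -1, "y": -1, "z": -62, "ax": 0, "ay": 0, "az": 0}, {"x": -1, "y": -1, "z": -74, "ax": 0, "ay": 0, "az": 0}, {"x": -1, "y": -1, "z": -81, "ax": 0, "ay": 0, "az": 0}, {"x": -1, "y": -1, "z": -82, "ax": 0, "ay": 0, "az": 0}, {"x": -1, "y": -1, "z": -82, "ax": 0, "ay": 0, "az": 0}, {"x": -1, "y": -1, "z": -82, "ax": 0, "ay": 0, "az": 0}])

```text
clock: 7.12
position: [0.5072, 0.1933, 0.0798]
ee_rot: [[0.305, 0.952, 0.003], [0.952, -0.305, 0.001], [0.002, 0.002, -1.0]]
force: [-0.2, 0.0, 0.3]
finger_gap: 1.0
```

Request:
apply_moves(steps=[{"x": 0, "y": 0, "z": 0, "ax": 0, "ay": 0, "az": 0}, {"x": 0, "y": 0, "z": 0, "ax": 0, "ay": 0, "az": 0}, {"x": 0, "y": 0, "z": 0, "ax": 0, "ay": 0, "az": 0}, {"x": 0, "y": 0, "z": 0, "ax": 0, "ay": 0, "az": 0}, {"x": 0, "y": 0, "z": 0, "ax": 0, "ay": 0, "az": 0}, {"x": 0, "y": 0, "z": 0, "ax": 0, "ay": 0, "az": 0}, {"x": 0, "y": 0, "z": 0, "ax": 0, "ay": 0, "az": 0}, {"x": 0, "y": 0, "z": 0, "ax": 0, "ay": 0, "az": 0}], jaw=1, newtons=80)

```text
clock: 7.78
position: [0.5064, 0.1931, 0.0787]
ee_rot: [[0.305, 0.952, 0.001], [0.952, -0.305, 0.0], [0.001, 0.001, -1.0]]
force: [0.2, -1.0, 3.1]
finger_gap: 0.32
```

Gripped (0.32 × 85 ≈ 27 mm). Now lift.

Request:
apply_moves(steps=[{"x": 0, "y": 0, "z": 12, "ax": 0, "ay": 0, "az": 0}, {"x": 0, "y": 0, "z": 30, "ax": 0, "ay": 0, "az": 0}, {"x": 0, "y": 0, "z": 50, "ax": 0, "ay": 0, "az": 0}, {"x": 0, "y": 0, "z": 70, "ax": 0, "ay": 0, "az": 0}, {"x": 0, "y": 0, "z": 90, "ax": 0, "ay": 0, "az": 0}, {"x": 0, "y": 0, "z": 110, "ax": 0, "ay": 0, "az": 0}, {"x": 0, "y": 0, "z": 120, "ax": 0, "ay": 0, "az": 0}, {"x": 0, "y": 0, "z": 120, "ax": 0, "ay": 0, "az": 0}])

```text
clock: 8.45
position: [0.507, 0.1935, 0.2001]
ee_rot: [[0.305, 0.952, 0.003], [0.952, -0.305, 0.001], [0.002, 0.003, -1.0]]
force: [0.4, 1.2, -2.6]
finger_gap: 0.317
```

Request:
apply_moves(steps=[{"x": -2, "y": -30, "z": 0, "ax": 0, "ay": 0, "az": 0.06}, {"x": -4, "y": -60, "z": 0, "ax": 0, "ay": 0, "az": 0.12}, {"x": -6, "y": -90, "z": 0, "ax": 0, "ay": 0, "az": 0.18}, {"x": -8, "y": -120, "z": 0, "ax": 0, "ay": 0, "az": 0.24}, {"x": -10, "y": -150, "z": 0, "ax": 0, "ay": 0, "az": 0.3}, {"x": -12, "y": -180, "z": 0, "ax": 0, "ay": 0, "az": 0.36}, {"x": -14, "y": -210, "z": 0, "ax": 0, "ay": 0, "az": 0.42}, {"x": -16, "y": -240, "z": 0, "ax": 0, "ay": 0, "az": 0.48}])

```text
clock: 9.12
position: [0.4885, -0.0482, 0.1962]
ee_rot: [[-0.172, 0.985, -0.004], [0.985, 0.172, 0.0], [0.001, -0.003, -1.0]]
force: [1.5, 0.4, -3.0]
finger_gap: 0.317
```

Request:
apply_moves(steps=[{"x": -2, "y": -30, "z": 0, "ax": 0, "ay": 0, "az": 0.06}, {"x": -4, "y": -60, "z": 0, "ax": 0, "ay": 0, "az": 0.12}, {"x": -6, "y": -90, "z": 0, "ax": 0, "ay": 0, "az": 0.18}, {"x": -8, "y": -120, "z": 0, "ax": 0, "ay": 0, "az": 0.23}, {"x": -10, "y": -150, "z": 0, "ax": 0, "ay": 0, "az": 0.26}, {"x": -12, "y": -180, "z": 0, "ax": 0, "ay": 0, "az": 0.276}, {"x": -14, "y": -210, "z": 0, "ax": 0, "ay": 0, "az": 0.276}, {"x": -15, "y": -236, "z": 0, "ax": 0, "ay": 0, "az": 0.276}])

```text
clock: 9.78
position: [0.4735, -0.2843, 0.1959]
ee_rot: [[-0.431, 0.903, -0.003], [0.903, 0.431, 0.002], [0.003, -0.002, -1.0]]
force: [0.9, 0.5, -2.6]
finger_gap: 0.316
```

Request:
apply_moves(steps=[{"x": 0, "y": 0, "z": 0, "ax": 0, "ay": 0, "az": 0}, {"x": 0, "y": 0, "z": 0, "ax": 0, "ay": 0, "az": 0}, {"x": 0, "y": 0, "z": 0, "ax": 0, "ay": 0, "az": 0}, {"x": 0, "y": 0, "z": 0, "ax": 0, "ay": 0, "az": 0}, {"x": 0, "y": 0, "z": 0, "ax": 0, "ay": 0, "az": 0}, {"x": 0, "y": 0, "z": 0, "ax": 0, "ay": 0, "az": 0}, {"x": 0, "y": 0, "z": 0, "ax": 0, "ay": 0, "az": 0}, {"x": 0, "y": 0, "z": 0, "ax": 0, "ay": 0, "az": 0}])

```text
clock: 10.45
position: [0.4752, -0.2825, 0.1985]
ee_rot: [[-0.432, 0.902, 0.0], [0.902, 0.432, -0.0], [-0.0, 0.0, -1.0]]
force: [0.0, 0.7, -4.3]
finger_gap: 0.317
```

Run:
```python
from h import *
s=observe();print(s["position"],np.array(s["ee_rot"]).round(4),np.array(s["force"]).round(1))
a=get_image("wrist");S=get_image("scene");D=get_image("side");print(cam("wrist")[2].round(4).tolist())
for n,i in(("w3",a),("s3",S),("d3",D)):cv2.imwrite(f"pics/{n}.png",i)
r=lambda i,x,y:cv2.resize(i[y:y+150,x:x+100],(400,600),interpolation=cv2.INTER_CUBIC)
P=np.array(s["position"]);us=proj(cam("scene"),[P])[0].astype(int);ud=proj(cam("side"),[P])[0].astype(int);print(us,ud)
cv2.imwrite("pics/c5.png",np.hstack([r(S,us[0]-50,us[1]-40),r(D,ud[0]-50,ud[1]-40)]))
```

```text
[ 0.47522132 -0.28247978  0.19852377] [[-4.322e-01  9.018e-01  3.000e-04]
 [ 9.018e-01  4.322e-01 -2.000e-04]
 [-3.000e-04  2.000e-04 -1.000e+00]] [ 0.   0.7 -4.3]
[[0.9018, 0.4322, -0.001, -0.3056], [-0.412, 0.859, -0.3038, 0.4691], [-0.1305, 0.2743, 0.9527, -0.209], [0.0, 0.0, 0.0, 1.0]]
[ 88 200] [349 270]
```

View pics/c5.png

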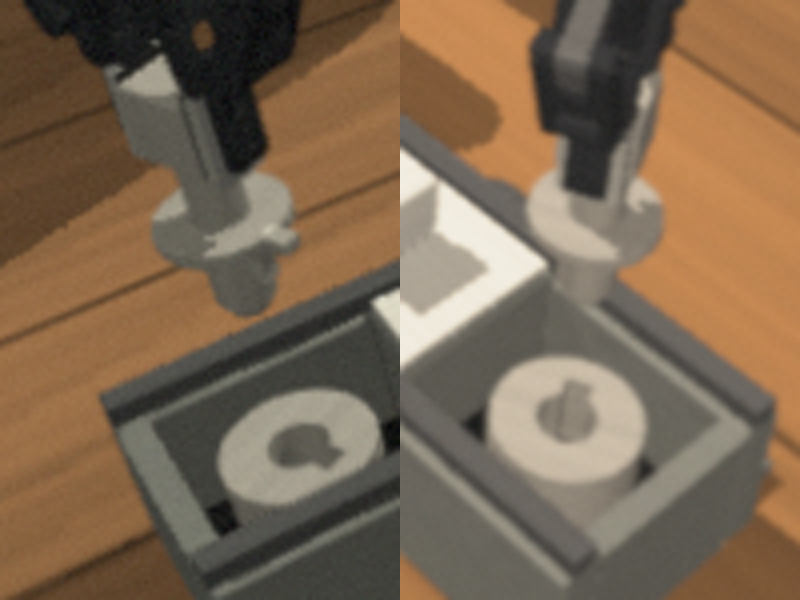

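The shaft is held over the hub with its tab at lower right. I'll check whether it hangs upright against the projected axis, and compare the hub's bore across both fixed views.

Run:
```python
from h import *
S,D=cam("scene"),cam("side")
x,y=.4752,-.2825
P=[[x,y,.134],[x,y,.170],[x,y,.176],[x,y,.234],[x+.032*np.cos(.447),y+.032*np.sin(.447),.173]]
print("scene tile",((proj(S,P)-[38,160])*4).round(0).tolist()); print("side tile",((proj(D,P)-[299,230])*4+[400,0]).round(0).tolist())
p=lambda n,v:print(n,(v*1e3).round(1))
ts=lambda x,y:(38+x/4-.4,160+y/4-.4);td=lambda x,y:(299+(x-400)/4-.4,230+y/4-.4)
p("hubS",onz(S,ts(299,441),.062));p("hubD",onz(D,td(566,412),.062))
p("tipS",onz(S,ts(245,300),.134));p("tipD",onz(D,td(583,293),.134))
p("colS",onz(S,ts(222,222),.176));p("colD",onz(D,td(595,210),.176))
```

```text
scene tile [[250.0, 306.0], [224.0, 228.0], [220.0, 215.0], [174.0, 76.0], [291.0, 248.0]]
side tile [[585.0, 292.0], [595.0, 222.0], [597.0, 210.0], [615.0, 85.0], [622.0, 158.0]]
hubS [ 471.4 -281.    62. ]
hubD [ 477.4 -278.8   62. ]
tipS [ 469.6 -282.8  134. ]
tipD [ 474.2 -281.4  134. ]
colS [ 478.3 -283.4  176. ]
colD [ 474.7 -281.3  176. ]
```

The shaft is upright and the position is consistent to within calibration. I'm descending in stages and watching the force.

Request:
apply_moves(steps=[{"x": 0, "y": 0, "z": -15, "ax": 0, "ay": 0, "az": 0}, {"x": 0, "y": 0, "z": -35, "ax": 0, "ay": 0, "az": 0}, {"x": 0, "y": 0, "z": -52, "ax": 0, "ay": 0, "az": 0}, {"x": 0, "y": 0, "z": -64, "ax": 0, "ay": 0, "az": 0}, {"x": 0, "y": 0, "z": -70, "ax": 0, "ay": 0, "az": 0}, {"x": 0, "y": 0, "z": -74, "ax": 0, "ay": 0, "az": 0}, {"x": 0, "y": 0, "z": -75, "ax": 0, "ay": 0, "az": 0}, {"x": 0, "y": 0, "z": -75, "ax": 0, "ay": 0, "az": 0}])

```text
clock: 11.27
position: [0.4753, -0.2832, 0.1237]
ee_rot: [[-0.431, 0.902, 0.001], [0.902, 0.431, -0.0], [-0.001, 0.0, -1.0]]
force: [0.5, -0.8, -2.5]
finger_gap: 0.32
```

Request:
apply_moves(steps=[{"x": 0, "y": 0, "z": -1, "ax": 0, "ay": 0, "az": 0}, {"x": 0, "y": 0, "z": -2, "ax": 0, "ay": 0, "az": 0}, {"x": 0, "y": 0, "z": -3, "ax": 0, "ay": 0, "az": 0}, {"x": 0, "y": 0, "z": -4, "ax": 0, "ay": 0, "az": 0}, {"x": 0, "y": 0, "z": -5, "ax": 0, "ay": 0, "az": 0}, {"x": 0, "y": 0, "z": -6, "ax": 0, "ay": 0, "az": 0}, {"x": 0, "y": 0, "z": -7, "ax": 0, "ay": 0, "az": 0}, {"x": 0, "y": 0, "z": -7, "ax": 0, "ay": 0, "az": 0}])

```text
clock: 11.93
position: [0.4748, -0.2829, 0.116]
ee_rot: [[-0.431, 0.902, -0.0], [0.902, 0.431, 0.0], [0.0, -0.0, -1.0]]
force: [0.8, -0.4, -3.2]
finger_gap: 0.316
```

It is in the bore with no side load. Next I pass the key entry, at a TCP height of about 0.109.

Request:
apply_moves(steps=[{"x": 0, "y": 0, "z": -2, "ax": 0, "ay": 0, "az": 0}, {"x": 0, "y": 0, "z": -4, "ax": 0, "ay": 0, "az": 0}, {"x": 0, "y": 0, "z": -6, "ax": 0, "ay": 0, "az": 0}, {"x": 0, "y": 0, "z": -7, "ax": 0, "ay": 0, "az": 0}, {"x": 0, "y": 0, "z": -8, "ax": 0, "ay": 0, "az": 0}, {"x": 0, "y": 0, "z": -9, "ax": 0, "ay": 0, "az": 0}, {"x": 0, "y": 0, "z": -10, "ax": 0, "ay": 0, "az": 0}, {"x": 0, "y": 0, "z": -11, "ax": 0, "ay": 0, "az": 0}])

```text
clock: 12.6
position: [0.475, -0.283, 0.1052]
ee_rot: [[-0.431, 0.902, 0.0], [0.902, 0.431, -0.0], [-0.0, 0.0, -1.0]]
force: [-0.6, -0.7, -3.5]
finger_gap: 0.318
```

The key has entered freely. Continuing onto the spring.

Request:
apply_moves(steps=[{"x": 0, "y": 0, "z": -2, "ax": 0, "ay": 0, "az": 0}, {"x": 0, "y": 0, "z": -4, "ax": 0, "ay": 0, "az": 0}, {"x": 0, "y": 0, "z": -6, "ax": 0, "ay": 0, "az": 0}, {"x": 0, "y": 0, "z": -8, "ax": 0, "ay": 0, "az": 0}, {"x": 0, "y": 0, "z": -10, "ax": 0, "ay": 0, "az": 0}, {"x": 0, "y": 0, "z": -11, "ax": 0, "ay": 0, "az": 0}, {"x": 0, "y": 0, "z": -12, "ax": 0, "ay": 0, "az": 0}, {"x": 0, "y": 0, "z": -12, "ax": 0, "ay": 0, "az": 0}])

```text
clock: 13.27
position: [0.4752, -0.2832, 0.0938]
ee_rot: [[-0.431, 0.902, 0.001], [0.902, 0.431, -0.001], [-0.001, 0.0, -1.0]]
force: [-2.3, 0.8, 5.8]
finger_gap: 0.317
```

Request:
apply_moves(steps=[{"x": 0, "y": 0, "z": -1, "ax": 0, "ay": 0, "az": 0}, {"x": 0, "y": 0, "z": -1, "ax": 0, "ay": 0, "az": 0}, {"x": 0, "y": 0, "z": -2, "ax": 0, "ay": 0, "az": 0}, {"x": 0, "y": 0, "z": -2, "ax": 0, "ay": 0, "az": 0}, {"x": 0, "y": 0, "z": -3, "ax": 0, "ay": 0, "az": 0}, {"x": 0, "y": 0, "z": -3, "ax": 0, "ay": 0, "az": 0}, {"x": 0, "y": 0, "z": -3, "ax": 0, "ay": 0, "az": 0}, {"x": 0, "y": 0, "z": -3, "ax": 0, "ay": 0, "az": 0}])

```text
clock: 13.93
position: [0.4752, -0.2831, 0.0912]
ee_rot: [[-0.431, 0.902, 0.001], [0.902, 0.431, -0.001], [-0.001, 0.001, -1.0]]
force: [-3.4, 1.2, 6.7]
finger_gap: 0.32
```

Request:
apply_moves(steps=[{"x": 0, "y": 0, "z": -0.5, "ax": 0, "ay": 0, "az": 0}, {"x": 0, "y": 0, "z": -0.5, "ax": 0, "ay": 0, "az": 0}, {"x": 0, "y": 0, "z": -1, "ax": 0, "ay": 0, "az": 0}, {"x": 0, "y": 0, "z": -1, "ax": 0, "ay": 0, "az": 0}, {"x": 0, "y": 0, "z": -1.5, "ax": 0, "ay": 0, "az": 0}, {"x": 0, "y": 0, "z": -1.5, "ax": 0, "ay": 0, "az": 0}, {"x": 0, "y": 0, "z": -1.5, "ax": 0, "ay": 0, "az": 0}, {"x": 0, "y": 0, "z": -1.5, "ax": 0, "ay": 0, "az": 0}])

```text
clock: 14.6
position: [0.4752, -0.2832, 0.0907]
ee_rot: [[-0.431, 0.902, 0.001], [0.902, 0.431, -0.001], [-0.001, 0.001, -1.0]]
force: [-4.0, 1.7, 11.1]
finger_gap: 0.313
```

Request:
apply_moves(steps=[{"x": 0, "y": 0, "z": -0.5, "ax": 0, "ay": 0, "az": 0}, {"x": 0, "y": 0, "z": -0.5, "ax": 0, "ay": 0, "az": 0}, {"x": 0, "y": 0, "z": -1, "ax": 0, "ay": 0, "az": 0}, {"x": 0, "y": 0, "z": -1, "ax": 0, "ay": 0, "az": 0}, {"x": 0, "y": 0, "z": -1.5, "ax": 0, "ay": 0, "az": 0}, {"x": 0, "y": 0, "z": -1.5, "ax": 0, "ay": 0, "az": 0}, {"x": 0, "y": 0, "z": -1.5, "ax": 0, "ay": 0, "az": 0}, {"x": 0, "y": 0, "z": -1.5, "ax": 0, "ay": 0, "az": 0}], newtons=100)

```text
clock: 15.27
position: [0.4753, -0.2832, 0.0907]
ee_rot: [[-0.431, 0.902, 0.002], [0.902, 0.431, -0.002], [-0.002, 0.001, -1.0]]
force: [-6.1, 4.1, 20.9]
finger_gap: 0.314
```

Run:
```python
from h import *
s=observe();print(s["clock"],s["position"],np.array(s["force"]).round(1),s["finger_gap"])
S=get_image("scene");D=get_image("side");cv2.imwrite("pics/s5.png",S);cv2.imwrite("pics/d5.png",D)
r=lambda i,x,y:cv2.resize(i[y:y+120,x:x+80],(400,600),interpolation=cv2.INTER_CUBIC)
cv2.imwrite("pics/c6.png",np.hstack([r(S,70,190),r(D,300,255)]))
C=cam("scene");h=np.array([.4752,-.283,.062]);print(((proj(C,[h,h+[.03*np.cos(.447),.03*np.sin(.447),0],h+[0,0,.006]])-[70,190])*5).round())
```

```text
15.2667 [ 0.47525858 -0.28319645  0.09069085] [-6.1  4.1 20.9] 0.31421992017889616
[[210. 409.]
 [286. 442.]
 [206. 396.]]
```

View pics/c6.png

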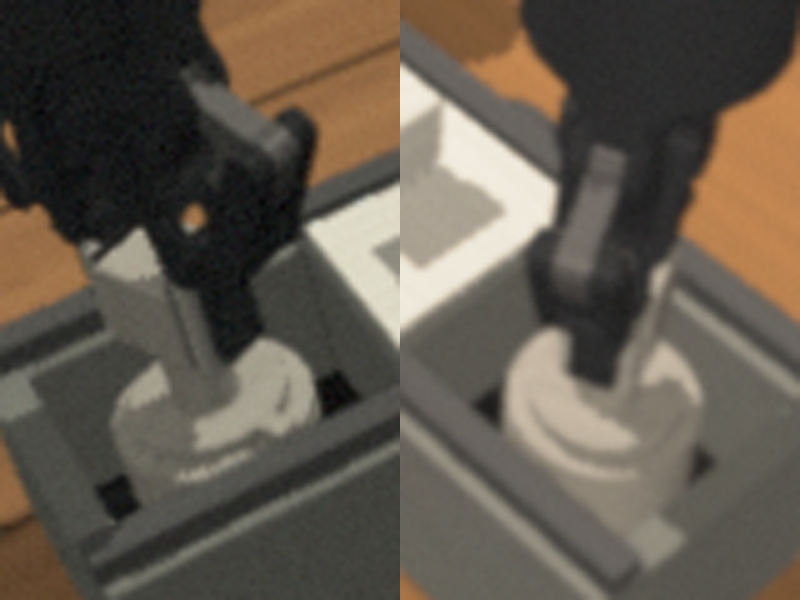

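Collar sits flat on the hub in both views. The TCP is at 0.0907 m, exactly the predicted home height, and the force went from 11 to 21 N with no further motion, so it is seated and pressed. Handing in.

```bash
python3 -c "
from plant import *
print(hand_in())"
```

```text
the job is handed in; nothing more can be done
None
```

The dust cover is fully open, and the steel shaft is keyed into the hub with its collar seated on the face. I handed the job in at about 15 s with the gripper still holding the shaft down.

**What I did**
- **Cover:** I pushed it by its lug with shut fingers until it hit its stop. Afterwards the lug was 50 mm and the cover's edge about 2 mm past the drive centre, which matches fully open.
- **Shaft:** I gripped it by its head, lifted it from the stand, turned it about 43° to the measured keyway at 25.6° and lowered it. The key went in with no resistance.
- **Other objects:** I did not touch the cup, jar, wrench or the yellow look-alikes.

**Last checks**
- **Height:** the tool tip was at 0.0907 m, the height calculated for the collar on the hub face.
- **Force:** the upward reaction rose from 11 to 21 N with no further movement, so the collar is on a hard stop. Both fixed cameras show it on the hub.

**What disagreed or ran high**
- **Cover stop:** the finger force reached 47 N at the stop, above the 40 N limit set for the arm and gripper body. Only the fingertips were touching, and I backed off straight away.
- **Cover start:** my first estimate of the lug's starting position was about 17 mm off the spot expected for a fully shut cover. It made no difference, since I pushed to the stop.
- **Hub position:** the hub position from the fixed cameras differed from the wrist camera's by up to 4 mm. I used the wrist value, and the shaft went in with almost no side force.
- **Side force:** about 7 N of side force remains while the shaft is pressed down.

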